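Wind the circuit-board tray on by one pitch

ROBOT

A 6-joint arm with a two-finger parallel gripper is mounted at the origin on the work surface. World frame = base frame: x ahead of the robot, y to its left, z up, the work surface at z = 0. Lengths are in mm, angles in rad, forces in N, time in s.
With the tool pointing down it reaches from about 350 to 775 mm from the base axis. Payload 7.3 kg.
Tool frame: the origin (TCP) lies at the very end of the fingers, on their centre line; the grasp point (between the pads) lies 19 mm behind it; x points along the fingers, z is the direction in which the jaws open and shut, and the axes are right-handed (so a half turn about x gives the same grasp; the last joint's range is limited). The gripper opens to 92 mm and grips with 3 to 60 N. Pads are 19 mm wide; open, the fingers measure 130 mm over their backs; the gripper's body (75 mm by 190 mm) begins 47 mm behind the grasp point.
Start: joints at [-1.394, 0.342, 1.524, -0, 1.275, -0.146], TCP at [166.565, -497.897, 226.741] pointing down, gripper open.
Joint ranges: [-2.53, 2.53], [-0.77, 2.02], [0.04, 2.7], [-1, 4.14], [0.28, 2.66], [-3.11, 3.11]. Speed limits (rad/s): [2.57, 2.57, 3.14, 3.14, 3.14, 3.14].

INTERFACE

Orientations are given as [roll, pitch, yaw] about the fixed x, y, z axes, in that order (R = Rz(yaw) Ry(pitch) Rx(roll)).
In Python, from plant import * gives the robot as it stands.
- The arm moves only by the tool carry_out, never from a script. Its argument "rows" is a list of rows, each a list of 4 numbers: the shift along the world's x, y, z in mm, then the turn about the world's z in degrees. In form: [[x, y, z, twist], ...]. A call has 1 to 20 rows; each row is the pose to reach, as a shift and turn from the pose measured when the call began; what a row does not reach only later rows make up. A row lasts 1/12 s, in which the tool goes at most 41.7 mm and 7.16 degrees, less where a joint would pass 70% of its speed; a pose out of reach is approached as far as the arm can. A call with a gripper value outside its range is refused whole. "hand" is the finger opening in mm, from 0 to 91.8, set as the call begins (left out, the last holds). The fingers move at their own pace and stop on an object; the grip force is fixed at half the most. Time passes only in rows, so rows that repeat a pose let the fingers close. It gives the time, the measured TCP pose, the force and the opening at its end, in the units of the state.
- get_obs(): the state, without advancing time (a new reading comes with each control period).
- capture(name): name is "side" or "top"; returns the picture (420x560x3 uint8, red, green, blue); there is no depth.
- camera_info(name): a dict with "camera_matrix" (3x3 intrinsics, pixels), "dist" ([k1, k2, p1, p2, k3] as OpenCV has them; the pictures are not rectified), "pose" (4x4, takes a point from camera to world coordinates). Camera axes: x right, y down, z forward; pixel columns grow to the right and rows downward; lengths in mm; the calibration is good to about 2 mm. A picture is of the moment at which its call begins. camera_info takes no time and is no camera call.
- close_job(): hands the job in, once; it reports no verdict.
The state is a dict: "time": time; "joint_positions": joint angles; "dq": joint speeds; "tau": joint torques, N m; "tool_pos": TCP position; "tcp_rot": TCP orientation; "contact_force": force on the tool from outside, world axes, zero at the start; "moment": the same for the moment, N m; "grip_width": finger opening in mm.
Only numpy, scipy, OpenCV 4.12 (cv2) and the standard library are available. Lean on these libraries where they do the work, as an engineer would, in place of code of your own. Each camera call takes 0.05 s, during which the arm holds its last target. There are 200 camera calls.

TASK

Wind the board tray on by one pitch: with the fingertips, push the red upright handle of the hand wheel clockwise (seen from above) through exactly one full turn, so that the handle stops over the yellow pointer again, where it began. Only push the handle: do not pull it up, which would release the drive, and do not squeeze or force it. Leave the loose parts, spool and bottle around it where they stand.

Things in the scene. Friction and masses are not known exactly. Their poses are not given: they have to be found in the camera images.
- wheel (a joint): level hand wheel on a vertical axis: black rim of 65 mm radius (top 80 mm above the bench), three spokes, hub 34 mm across (top 87 mm above the bench). Value in rad, 0 at the start with the handle over the pointer, growing clockwise from above; one turn is 6.283. Stops just behind 0 and at 8.0. Steady friction, 2 to 3 N at the handle; it stays where it is left
- wheel_axis (a point): point on the wheel's axis at the height of the rim's middle, 74 mm above the bench. It stays fixed; its x axis points horizontally towards the yellow pointer (handle direction at joint value 0)
- handle: middle of the red upright cylindrical handle, 22 mm in diameter, which rises from the rim at the end of one spoke, 65 mm from the axis; it runs from 80 mm to 120 mm above the bench and this point is 99 mm above the bench. Its origin is this point and goes round with the wheel
- handle_lift (a joint): how far the red handle is pulled up out of the wheel, in m, 0 at the start (a spring of 300 N/m, preloaded to 3.6 N, holds it down; 12 mm travel)
- pointer_tip (a point): outer end of the yellow pointer, a flat bar 12 mm wide fixed to the drive housing beneath the wheel, 105 mm from the axis and 26 mm above the bench, so that it sticks out 34 mm beyond the rim. It points in a different direction each time
- tray (a joint): travel in m of the black tray of circuit boards (150 x 250 mm, its top 62 mm above the bench, centre 200 mm from the wheel's axis on the side away from the robot), driven by the wheel through a rack: 0.060 per turn, 0 at the start
- stepper: grey fixed base plate, 370 x 360 x 12 mm, carrying the wheel and the tray. Origin on the bench right under the wheel's axis; its x axis points from the wheel to the tray
- coil: loose copper ring coil, 36 mm across, 14 mm high, on the base plate. Origin at the centre of its underside
- transformer: loose black and yellow transformer, 36 x 40 x 26 mm, on the base plate. Origin at the centre of its underside
- heatsink: loose finned aluminium heat sink, 44 x 34 x 24 mm, on the base plate. Origin at the centre of its underside
- spool: loose blue spool of solder wire, 60 mm across, 44 mm high, on the bench. Origin at the centre of its underside
- flux: loose brown bottle, 44 mm across, 90 mm high, on the bench. Origin at the centre of its underside

How it is judged (in metres and radians):
On the way:
1. the fingers push the red handle round, on the way between a quarter turn and seven eighths of a turn (contact force between the fingers and handle above 0.5 N and value of joint wheel between 1.57 and 5.5 rad).
At the end, for the whole second after the job is handed in: the wheel stands at exactly one turn clockwise from the start (within 0.16 rad, about 10 mm at the handle), at rest, the tray is one pitch of 60 mm on (within 3 mm), and the handle is down (within 3 mm) (value of joint wheel between 6.1232 and 6.4432 rad and velocity of joint wheel between -0.05 and 0.05 rad/s and value of joint tray between 0.057 and 0.063 m and value of joint handle_lift below 0.003 m); the robot touches nothing.
It fails at once if the handle is pulled up by more than 5 mm (value of joint handle_lift above 0.005 m).
It fails at once if the handle is squeezed or forced with more than 30 N (contact force between the fingers and handle above 30 N).
It fails at once if a loose part, the spool or the bottle is moved by more than 15 mm or lifted (distance of any of coil, transformer, heatsink, spool, flux from where it was at the start of the episode above 0.015 m).
It also fails if it takes over 64 s, if anything falls off the work surface, if the arm or the gripper's body presses on something with over 40 N, if the wrist force passes 120 N, or if a joint passes its speed limit or range.

## Working session

There is one attempt and no reset: what is moved stays moved. The work goes in short steps, Python scripts to look and compute and a tool call to move; the robot and the scene stay as the last step left them, time stands still between calls to the robot, and variables do not carry over. Pictures are saved under pics/ and viewed, about 8 in all and at most 12, crops included, and the job is handed in when it is done.

Besides the shell and the picture viewer there is one more tool, called after "Call:" as name(argument=value, ...), one argument or row to a line, values as JSON. carry_out: Moves the arm, as the interface text tells. Its arguments: {"type":"object","properties":{"rows":{"type":"array"},"hand":{"type":"number"}},"required":["rows"]}

```bash
mkdir -p pics
python3 - <<'E'
from plant import *
import cv2,numpy as np
for n in("top","side"):
    im=capture(n); cv2.imwrite(f"pics/{n}0.png",im[:,:,::-1]); i=camera_info(n); print(n,np.round(i["pose"],3).tolist(),np.round(i["camera_matrix"],1).tolist(),i["dist"])
o=get_obs(); print(o)
E
```

```text
top [[-0.009, -0.992, 0.124, 489.884], [-1.0, 0.011, 0.016, -10.397], [-0.017, -0.124, -0.992, 1199.38], [0.0, 0.0, 0.0, 1.0]] [[460.7, 0.0, 274.1], [0.0, 460.7, 203.8], [0.0, 0.0, 1.0]] [-0.0997529  0.         0.         0.         0.       ]
side [[-0.971, -0.109, 0.211, 342.875], [-0.237, 0.51, -0.827, 1038.644], [-0.018, -0.853, -0.521, 743.83], [0.0, 0.0, 0.0, 1.0]] [[518.8, 0.0, 266.9], [0.0, 518.8, 215.2], [0.0, 0.0, 1.0]] [-0.00578364  0.          0.          0.          0.        ]
{'time': 0.1, 'joint_positions': array([-1.39400771e+00,  3.42644876e-01,  1.52487496e+00,  2.97769926e-05,
        1.27543820e+00, -1.45992411e-01]), 'dq': array([ 0.00125657, -0.00105707, -0.00255723,  0.00080734, -0.00019819,
        0.00071753]), 'tau': array([ 1.73006312e-03, -4.32003951e+01, -2.44695979e+01,  7.19945692e-02,
        5.25556575e-02, -4.63798779e-05]), 'tool_pos': array([ 166.50365859, -497.52553792,  226.13495626]), 'tcp_rot': array([2.97474782, 1.56943064, 1.72672383]), 'contact_force': array([0.07475436, 0.17080732, 0.24312804]), 'moment': array([-0.01136436,  0.00203391,  0.00609949]), 'grip_width': 91.75640080901798}
```

View pics/top0.png

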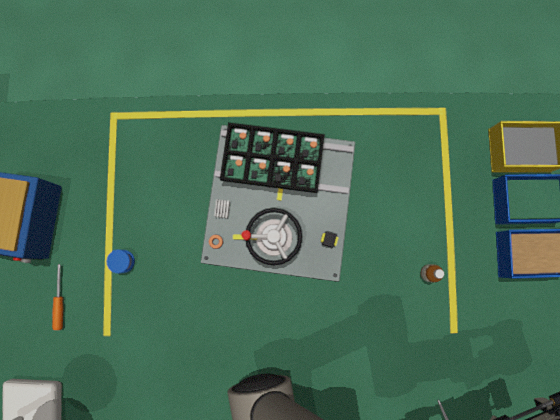

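View pics/side0.png

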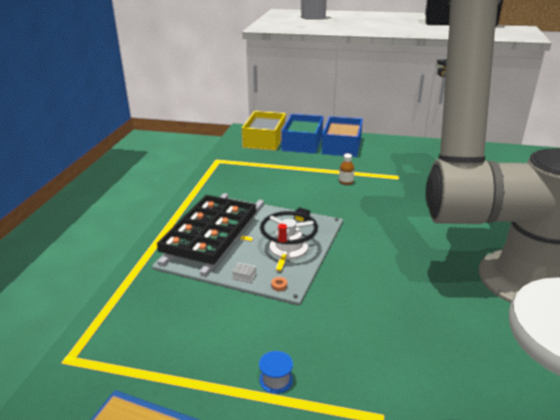

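The top view shows the handle at about (246,235), left of the hub at (273,236). The pointer tip is near (234,237), so the pointer faces roughly +y. The side view agrees: red handle at (282,232), with the yellow pointer below it towards (281,265).

```bash
cat > h.py <<'E'
from plant import *
import cv2,numpy as np
from scipy.spatial.transform import Rotation as R
def ray(n,px,z):
    i=camera_info(n);K=np.array(i["camera_matrix"]);P=np.array(i["pose"])
    u=cv2.undistortPoints(np.array(px,float).reshape(-1,1,2),K,np.array(i["dist"])).reshape(-1,2)
    d=np.c_[u,np.ones(len(u))]@P[:3,:3].T; o=P[:3,3]
    return o+d*((z-o[2])/d[:,2])[:,None]
def red(n,box):
    im=capture(n);h=cv2.cvtColor(im,cv2.COLOR_RGB2HSV);x0,y0,x1,y1=box
    m=((h[...,0]<6)|(h[...,0]>174))&(h[...,1]>170)&(h[...,2]>80)
    k=np.zeros_like(m);k[y0:y1,x0:x1]=1;ys,xs=np.nonzero(m&k);return im,h,xs,ys
def state():
    o=get_obs();r=R.from_euler('xyz',o['tcp_rot']).as_matrix()
    print('t',o['time'],'tcp',o['tool_pos'].round(1),'x',r[:,0].round(3),'jaw',r[:,2].round(3),'q',o['joint_positions'].round(3),'F',o['contact_force'].round(1),'g',round(o['grip_width'],1))
E
python3 - <<'E'
from h import *
state()
im,h,xs,ys=red("top",(225,200,325,280));print('red',len(xs),xs.min(),xs.max(),ys.min(),ys.max(),xs.mean(),ys.mean())
print('handle top view ~z115',ray("top",[[xs.mean(),ys.mean()]],115))
yl=(h[...,0]>22)&(h[...,0]<34)&(h[...,1]>120)&(h[...,2]>100)
k=np.zeros_like(yl);k[225:248,225:262]=1;Y,X=np.nonzero(yl&k);print('ptr',len(X),X.min(),X.max(),Y.min(),Y.max(),ray("top",[[X.min(),Y[X==X.min()].mean()]],26))
g=(h[...,2]<50).astype(np.uint8);g[:200]=0;g[275:]=0;g[:,:235]=0;g[:,310:]=0
c=max(cv2.findContours(g,cv2.RETR_EXTERNAL,cv2.CHAIN_APPROX_NONE)[0],key=cv2.contourArea)
p=ray("top",c.reshape(-1,2),76)
A=np.c_[2*p[:,:2],np.ones(len(p))];
w=np.ones(len(p),bool)
for _ in range(6):
    s=np.linalg.lstsq(A[w],(p[w,:2]**2).sum(1),rcond=None)[0];r=np.sqrt(s[2]+s[0]**2+s[1]**2);e=np.hypot(*(p[:,:2]-s[:2]).T)-r;w=abs(e)<2.5
print('rim',s[:2],r,w.sum(),len(p))
im,h,xs,ys=red("side",(265,210,300,250));print('side',len(xs),xs.min(),xs.max(),ys.min(),ys.max(),xs.mean(),ys.mean(),ray("side",[[xs.mean(),ys.mean()]],99))
yl=(h[...,0]>18)&(h[...,0]<34)&(h[...,1]>120)&(h[...,2]>100)
k=np.zeros_like(yl);k[245:278,268:295]=1;Y,X=np.nonzero(yl&k);print('ptr side',len(X),X.min(),X.max(),Y.min(),Y.max(),ray("side",[[X[Y==Y.max()].mean(),Y.max()]],26))
t=capture("top")[190:290,195:365];cv2.imwrite("pics/c1.png",cv2.resize(t,None,fx=4,fy=4,interpolation=2)[:,:,::-1])
E
```

```text
t 0.1 tcp [ 166.5 -497.5  226.1] x [-0.     0.001 -1.   ] jaw [ 0.317 -0.948 -0.001] q [-1.394  0.343  1.525  0.     1.275 -0.146] F [0.1 0.2 0.2] g 91.8
red 65 242 250 230 239 246.04615384615386 234.66153846153847
handle top view ~z115 [[552.83459575  73.67921231 115.        ]]
ptr 39 233 256 235 239 [[553.59529675 113.9465225   26.        ]]
rim [550.70805618  10.28279358] 67.90187973908019 153 298
side 117 278 286 224 241 282.13675213675214 233.0854700854701 [[552.08180071  82.53324196  99.        ]]
ptr side 97 276 286 254 270 [[550.49646647 124.10714951  26.        ]]
```

View pics/c1.png

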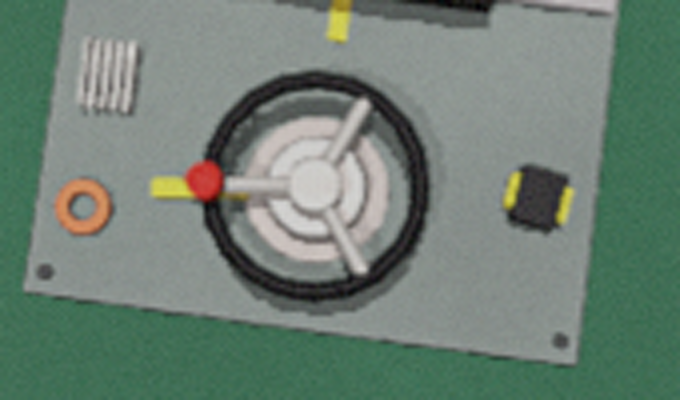

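Call:
carry_out(
  rows=[
    [20,28,0,6],
    [40,57,0,12],
    [60,86,0,18],
    [80,115,0,24],
    [100,143,0,30],
    [120,172,0,36],
    [140,200,0,42],
    [160,229,0,48],
    [180,258,0,54],
    [200,286,0,60],
    [220,315,0,66],
    [240,344,0,72],
    [260,372,0,78],
    [280,401,0,84],
    [300,430,0,90],
    [320,460,0,96],
    [340,490,0,102],
    [360,520,0,108],
    [380,548,0,114],
    [380,548,0,115],
  ],
  hand=40,
)

```text
time: 1.92
tool_pos: [548.9, 54.9, 225.9]
tcp_rot: [0.3, 1.569, 1.068]
contact_force: [-1.2, -1.3, -0.7]
grip_width: 39.8
```

Run:
```python
from h import *
state()
print('hub',ray("top",[[273.2,236]],87),ray("top",[[246.2,235.2]],119))
```

```text
t 1.9167 tcp [548.9  54.9 225.9] x [ 0.001  0.002 -1.   ] jaw [0.719 0.695 0.002] q [-0.04   0.391  1.452  0.002  1.298 -0.809] F [-1.2 -1.3 -0.7] g 39.8
hub [[550.62540549  10.21277766  87.        ]] [[551.33448158  73.00955769 119.        ]]
```

Call:
carry_out(
  rows=[
    [3,20,0,6],
    [3,20,0,12],
    [3,20,0,18],
    [3,20,-5,24],
    [3,20,-10,30],
    [3,20,-15,36],
    [3,20,-20,42],
    [3,20,-25,48],
    [3,20,-30,54],
    [3,20,-35,60],
    [3,20,-40,66],
    [3,20,-45,72],
    [3,20,-50,78],
    [3,20,-55,84],
    [3,20,-60,90],
    [3,20,-65,96],
    [3,20,-70,102],
    [3,20,-75,108],
    [3,20,-80,114],
    [3,20,-80,114],
  ],
)

```text
time: 3.58
tool_pos: [551.1, 74.5, 144.9]
tcp_rot: [0.393, 1.567, -3.129]
contact_force: [-0.6, -0.6, 0.6]
grip_width: 40.1
```

Run:
```python
from h import *
state()
a=capture("top")[150:300,180:380];b=capture("side")[170:320,180:380]
cv2.imwrite("pics/c2.png",cv2.resize(np.hstack([a,b]),None,fx=2,fy=2,interpolation=2)[:,:,::-1])
state()
```

```text
t 3.5833 tcp [551.1  74.5 144.9] x [-0.004 -0.    -1.   ] jaw [-0.929  0.371  0.004] q [-0.003  0.477  1.553 -0.     1.116 -2.765] F [-0.6 -0.6  0.6] g 40.1
t 3.6833 tcp [551.7  74.6 145.8] x [-0.002  0.    -1.   ] jaw [-0.926  0.377  0.002] q [-0.003  0.476  1.551  0.     1.117 -2.758] F [ 0.4 -0.2 -0.3] g 40.2
```

View pics/c2.png

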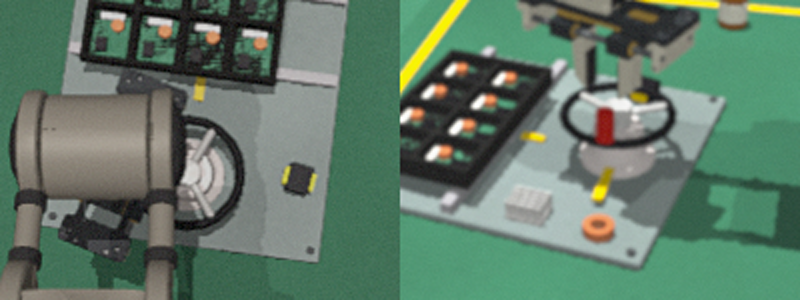

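Side view: the fingers, at columns ~588 and ~628 in the crop, sit either side of the red handle at ~605. Next I'll descend.

Call:
carry_out(
  rows=[
    [0,0,-8,0],
    [0,0,-16,0],
    [0,0,-24,0],
    [0,0,-30,0],
    [0,0,-36,0],
    [0,0,-42,0],
    [0,0,-48,0],
    [0,0,-53,0],
    [0,0,-53,0],
  ],
)

```text
time: 4.43
tool_pos: [551.0, 74.6, 91.6]
tcp_rot: [0.385, 1.567, 3.14]
contact_force: [0.8, -0.0, 0.5]
grip_width: 40.0
```

```bash
cat > plan.py <<'E'
# rows for the arc from joint angle a to b (deg), relative to the nominal or measured pose
import sys
from h import *
A=np.array([550.6,9.8]);PH=88.4
def pose(th,adv):
    f=np.radians(PH-th);return np.r_[A+65*np.array([np.cos(f),np.sin(f)])+adv*np.array([np.sin(f),-np.cos(f)]),92,178.4-20-315*th/360]
def plan(a,b,n,adv=9):
    o=get_obs();j=R.from_euler('xyz',o['tcp_rot']).as_matrix()[:,2];y=np.degrees(np.arctan2(j[1],j[0]))
    m=np.r_[o['tool_pos'],y];rows=[]
    for th in np.linspace(a,b,n+1)[1:]:
        d=pose(th,adv)-m;d[3]=(d[3]+180)%360-180;rows.append(d)
    r=np.array(rows);r[:,3]=np.degrees(np.unwrap(np.radians(r[:,3])));print(np.round(r).astype(int).tolist())
if __name__=="__main__": state();plan(*map(float,sys.argv[1:3]),int(sys.argv[3]),*map(float,sys.argv[4:]))
E
python3 plan.py 0 72 18
```

```text
t 4.4333 tcp [551.   74.6  91.6] x [-0.004  0.    -1.   ] jaw [-0.926  0.378  0.004] q [-0.003  0.54   1.612 -0.     0.994 -2.758] F [ 0.8 -0.   0.5] g 40.0
[[15, -1, 0, -3], [19, -2, 0, -6], [24, -4, 0, -10], [28, -6, 0, -13], [32, -8, 0, -17], [36, -10, 0, -20], [40, -13, 0, -24], [43, -16, 0, -27], [46, -19, 0, -31], [49, -22, 0, -34], [52, -26, 0, -38], [55, -30, 0, -41], [57, -34, 0, -45], [59, -38, 0, -48], [61, -42, 0, -52], [63, -46, 0, -55], [64, -51, 0, -59], [64, -55, 0, -62]]
```

Call:
carry_out(
  rows=[
    [5,0,0,0],
    [10,0,0,-1],
    [15,-1,0,-3],
    [19,-2,0,-6],
    [24,-4,0,-10],
    [28,-6,0,-13],
    [32,-8,0,-17],
    [36,-10,0,-20],
    [40,-13,0,-24],
    [43,-16,0,-27],
    [46,-19,0,-31],
    [49,-22,0,-34],
    [52,-26,0,-38],
    [55,-30,0,-41],
    [57,-34,0,-45],
    [59,-38,0,-48],
    [61,-42,0,-52],
    [63,-46,0,-55],
    [64,-51,0,-59],
    [64,-55,0,-62],
  ],
)

```text
time: 6.1
tool_pos: [616.3, 20.1, 92.0]
tcp_rot: [-0.141, 1.566, 1.527]
contact_force: [2.2, 4.2, -1.5]
grip_width: 40.2
```

```bash
python3 plan.py 72 152 20;python3 - <<'E'
from h import *
a=capture("top")[150:300,180:380];b=capture("side")[170:320,180:380]
cv2.imwrite("pics/c3.png",cv2.resize(np.hstack([a,b]),None,fx=2,fy=2,interpolation=2)[:,:,::-1])
E
```

```text
t 6.1 tcp [616.3  20.1  92. ] x [ 0.     0.005 -1.   ] jaw [-0.097  0.995  0.005] q [-0.094  0.633  1.431  0.006  1.077 -1.765] F [ 2.2  4.2 -1.5] g 40.2
[[0, -5, 0, -4], [0, -10, 0, -7], [0, -14, 0, -11], [-1, -19, 0, -14], [-1, -23, 0, -18], [-2, -28, 0, -21], [-4, -32, 0, -25], [-6, -36, 0, -28], [-8, -41, 0, -32], [-10, -45, 0, -35], [-12, -48, 0, -39], [-15, -52, 0, -42], [-18, -55, 0, -46], [-21, -59, 0, -49], [-25, -62, 0, -53], [-29, -64, 0, -56], [-32, -67, 0, -60], [-36, -69, 0, -63], [-41, -71, 0, -67], [-45, -73, 0, -70]]
```

View pics/c3.png

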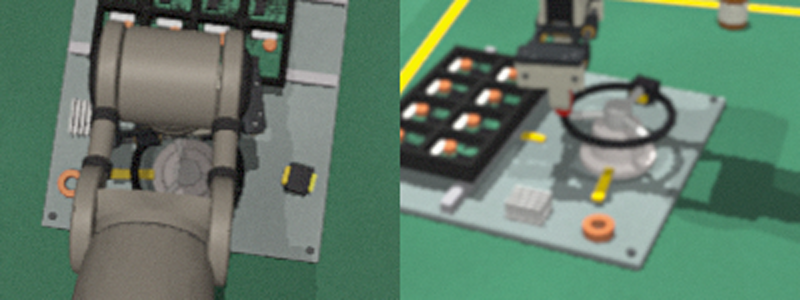

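Side view: the handle (red at ~(563,112) in the crop) has gone round with the fingers to the tray side, and the force of 4 to 5 N is as expected. I'll carry on round.

Call:
carry_out(
  rows=[
    [0,-5,0,-4],
    [0,-10,0,-7],
    [0,-14,0,-11],
    [-1,-19,0,-14],
    [-1,-23,0,-18],
    [-2,-28,0,-21],
    [-4,-32,0,-25],
    [-6,-36,0,-28],
    [-8,-41,0,-32],
    [-10,-45,0,-35],
    [-12,-48,0,-39],
    [-15,-52,0,-42],
    [-18,-55,0,-46],
    [-21,-59,0,-49],
    [-25,-62,0,-53],
    [-29,-64,0,-56],
    [-32,-67,0,-60],
    [-36,-69,0,-63],
    [-41,-71,0,-67],
    [-45,-73,0,-70],
  ],
)

```text
time: 7.87
tool_pos: [571.9, -53.6, 92.5]
tcp_rot: [-0.218, 1.565, 0.229]
contact_force: [1.9, 1.9, -0.5]
grip_width: 39.5
```

```bash
python3 plan.py 152 232 20
```

```text
t 7.8667 tcp [571.9 -53.6  92.5] x [ 0.006  0.001 -1.   ] jaw [0.902 0.432 0.006] q [-0.228  0.563  1.566  0.003  1.007 -0.677] F [ 1.9  1.9 -0.5] g 39.5
[[-5, 0, 0, -4], [-9, -1, 0, -7], [-14, -2, 0, -11], [-18, -2, 0, -14], [-23, -2, 0, -18], [-28, -2, 0, -21], [-32, -1, 0, -25], [-37, 0, 0, -28], [-41, 1, 0, -32], [-45, 2, 0, -35], [-49, 4, 0, -39], [-54, 6, 0, -42], [-57, 9, 0, -46], [-61, 11, 0, -49], [-65, 14, 0, -53], [-68, 17, 0, -56], [-71, 21, 0, -60], [-74, 24, 0, -63], [-77, 28, 0, -67], [-79, 32, 0, -70]]
```

Call:
carry_out(
  rows=[
    [-5,0,0,-4],
    [-9,-1,0,-7],
    [-14,-2,0,-11],
    [-18,-2,0,-14],
    [-23,-2,0,-18],
    [-28,-2,0,-21],
    [-32,-1,0,-25],
    [-37,0,0,-28],
    [-41,1,0,-32],
    [-45,2,0,-35],
    [-49,4,0,-39],
    [-54,6,0,-42],
    [-57,9,0,-46],
    [-61,11,0,-49],
    [-65,14,0,-53],
    [-68,17,0,-56],
    [-71,21,0,-60],
    [-74,24,0,-63],
    [-77,28,0,-67],
    [-79,32,0,-70],
  ],
)

```text
time: 9.53
tool_pos: [493.7, -22.2, 93.1]
tcp_rot: [-0.121, 1.563, -0.897]
contact_force: [0.5, -3.3, 0.3]
grip_width: 39.7
```

```bash
python3 plan.py 232 312 20;python3 - <<'E'
from h import *
a=capture("top")[150:300,180:380];b=capture("side")[170:320,180:380]
cv2.imwrite("pics/c4.png",cv2.resize(np.hstack([a,b]),None,fx=2,fy=2,interpolation=2)[:,:,::-1])
E
```

```text
t 9.5333 tcp [493.7 -22.2  93.1] x [ 0.005 -0.006 -1.   ] jaw [ 0.713 -0.701  0.008] q [-0.197  0.44   1.792 -0.007  0.903  0.584] F [ 0.5 -3.3  0.3] g 39.7
[[-3, 5, -1, -4], [-5, 9, -1, -7], [-6, 13, -1, -11], [-7, 18, -1, -14], [-8, 22, -1, -18], [-9, 27, -1, -21], [-9, 31, -1, -25], [-9, 36, -1, -28], [-8, 41, -1, -32], [-7, 45, -1, -35], [-6, 49, -1, -39], [-5, 54, -1, -42], [-3, 58, -1, -46], [-1, 62, -1, -49], [1, 66, -1, -53], [3, 70, -1, -56], [6, 74, -1, -60], [9, 77, -1, -63], [13, 80, -1, -67], [16, 83, -1, -70]]
```

View pics/c4.png

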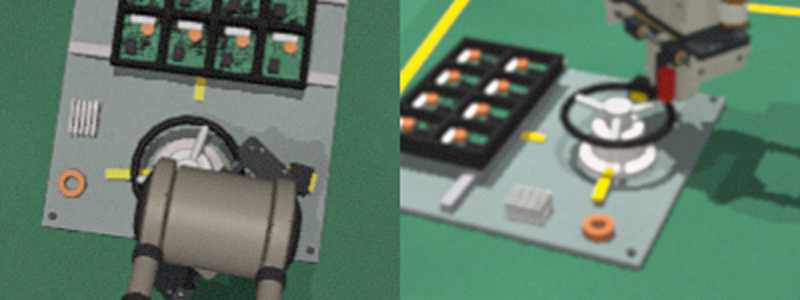

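The handle (side crop (667,85)) is still between the fingers, about 230° round, and the loose parts haven't moved.

Call:
carry_out(
  rows=[
    [-3,5,-1,-4],
    [-5,9,-1,-7],
    [-6,13,-1,-11],
    [-7,18,-1,-14],
    [-8,22,-1,-18],
    [-9,27,-1,-21],
    [-9,31,-1,-25],
    [-9,36,-1,-28],
    [-8,41,-1,-32],
    [-7,45,-1,-35],
    [-6,49,-1,-39],
    [-5,54,-1,-42],
    [-3,58,-1,-46],
    [-1,62,-1,-49],
    [1,66,-1,-53],
    [3,70,-1,-56],
    [6,74,-1,-60],
    [9,77,-1,-63],
    [13,80,-1,-67],
    [16,83,-1,-70],
  ],
)

```text
time: 11.3
tool_pos: [508.8, 61.2, 91.8]
tcp_rot: [-0.313, 1.562, -2.309]
contact_force: [-2.4, -2.1, 0.4]
grip_width: 40.3
```

```bash
python3 plan.py 312 356 16
```

```text
t 11.3 tcp [508.8  61.2  91.8] x [-0.006 -0.006 -1.   ] jaw [-0.412 -0.911  0.008] q [-0.026  0.475  1.733 -0.008  0.939  1.975] F [-2.4 -2.1  0.4] g 40.3
[[3, 2, 0, -3], [6, 4, 0, -5], [9, 5, 0, -7], [11, 7, 0, -10], [14, 8, 0, -12], [17, 9, 0, -15], [20, 11, 0, -17], [23, 11, 0, -20], [26, 12, 0, -22], [29, 13, 0, -24], [32, 14, 0, -27], [35, 14, 0, -29], [39, 14, 0, -32], [42, 14, 0, -34], [45, 14, 0, -36], [48, 14, 0, -39]]
```

Call:
carry_out(
  rows=[
    [3,2,0,-3],
    [6,4,0,-5],
    [9,5,0,-7],
    [11,7,0,-10],
    [14,8,0,-12],
    [17,9,0,-15],
    [20,11,0,-17],
    [23,11,0,-20],
    [26,12,0,-22],
    [29,13,0,-24],
    [32,14,0,-27],
    [35,14,0,-29],
    [39,14,0,-32],
    [42,14,0,-34],
    [45,14,0,-36],
    [48,14,0,-39],
    [48,14,0,-39],
  ],
)

```text
time: 12.72
tool_pos: [556.7, 75.1, 91.5]
tcp_rot: [-0.327, 1.561, -3.002]
contact_force: [-2.2, -0.1, 0.0]
grip_width: 39.7
```

Run:
```python
from h import *
state()
a=capture("top")[150:300,180:380];b=capture("side");
cv2.imwrite("pics/c5.png",cv2.resize(np.hstack([a,b[170:320,180:380]]),None,fx=2,fy=2,interpolation=2)[:,:,::-1])
im,h,xs,ys=red("side",(262,205,320,255));print('side',len(xs),xs.min(),xs.max(),ys.min(),ys.max(),xs.mean(),ys.mean(),ray("side",[[xs.mean(),ys.mean()]],99))
```

```text
t 12.7167 tcp [556.7  75.1  91.5] x [-0.01  -0.001 -1.   ] jaw [-0.893 -0.449  0.01 ] q [-2.000e-03  5.520e-01  1.590e+00 -2.000e-03  1.010e+00  2.675e+00] F [-2.2 -0.1  0. ] g 39.7
side 127 281 289 225 242 285.6771653543307 233.51968503937007 [[543.90826759  82.5927372   99.        ]]
```

View pics/c5.png

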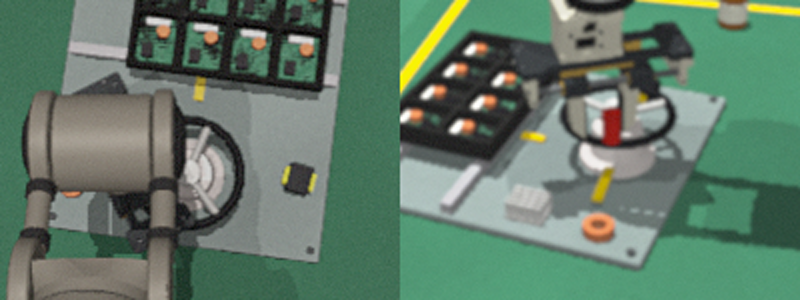

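Handle at crop (612,125): its centroid is at x = 543.9 against 552.1 at the start, so it's about 8 mm short.

Call:
carry_out(
  rows=[
    [3,0,0,0],
    [6,0,0,0],
    [8,0,0,0],
    [8,0,0,0],
    [8,0,0,0],
  ],
)

```text
time: 13.28
tool_pos: [565.2, 75.1, 91.7]
tcp_rot: [-0.293, 1.563, -2.966]
contact_force: [-0.6, -0.6, -0.0]
grip_width: 40.2
```

Run:
```python
from h import *
state()
im,h,xs,ys=red("side",(262,205,320,255));print('side',len(xs),xs.min(),xs.max(),ys.min(),ys.max(),xs.mean(),ys.mean(),ray("side",[[xs.mean(),ys.mean()]],99))
```

```text
t 13.2833 tcp [565.2  75.1  91.7] x [-0.008 -0.001 -1.   ] jaw [-0.892 -0.452  0.008] q [-1.000e-03  5.640e-01  1.566e+00 -2.000e-03  1.019e+00  2.673e+00] F [-0.6 -0.6 -0. ] g 40.2
side 124 278 286 225 241 281.9758064516129 233.01612903225808 [[552.49716868  82.33176674  99.        ]]
```

It now matches the start to 0.4 mm. I'll back off to centre the fingers on the handle, then rise and swing clear.

Call:
carry_out(
  rows=[
    [-4,0,0,0],
    [-8,0,0,0],
    [-11,0,0,0],
    [-11,0,0,0],
    [-11,0,4,0],
    [-11,0,12,0],
    [-11,0,24,0],
    [-11,0,40,0],
    [-11,0,60,0],
    [-11,0,85,0],
    [-11,0,110,0],
    [-11,0,135,0],
    [-31,-35,140,0],
    [-51,-70,140,0],
    [-71,-105,140,0],
    [-81,-140,140,0],
    [-91,-175,140,0],
    [-101,-210,140,0],
    [-101,-245,140,0],
    [-101,-280,140,0],
  ],
)

```text
time: 15.0
tool_pos: [463.7, -206.7, 233.1]
tcp_rot: [-0.1, 1.564, -2.774]
contact_force: [1.3, 0.3, 0.3]
grip_width: 40.1
```

Run:
```python
from h import *
state()
im,h,xs,ys=red("top",(225,200,325,280));print('top',len(xs),xs.mean(),ys.mean(),'was 246.05 234.66')
a=im[150:300,180:380]
im,h,xs,ys=red("side",(262,205,320,255));print('side',len(xs),xs.min(),xs.max(),ys.min(),ys.max(),xs.mean(),ys.mean(),'was 282.14 233.09')
cv2.imwrite("pics/c6.png",cv2.resize(np.hstack([a,im[170:320,180:380]]),None,fx=2,fy=2,interpolation=2)[:,:,::-1]);state()
```

```text
t 15.0 tcp [ 463.7 -206.7  233.1] x [-0.006 -0.002 -1.   ] jaw [-0.892 -0.451  0.007] q [-0.567  0.308  1.556 -0.006  1.282  2.108] F [1.3 0.3 0.3] g 40.1
top 64 245.96875 234.3125 was 246.05 234.66
side 116 278 285 224 241 281.5258620689655 232.7844827586207 was 282.14 233.09
t 15.1 tcp [ 464.1 -209.6  232.6] x [-0.006 -0.004 -1.   ] jaw [-0.895 -0.447  0.008] q [-0.57   0.311  1.553 -0.007  1.281  2.11 ] F [-0.3  0.5  0.2] g 40.2
```

View pics/c6.png

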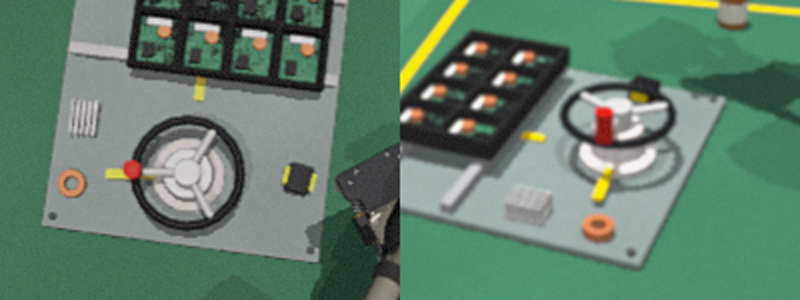

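The handle is back over the pointer, at top crop (133,169), with a shift of at most 1.5 mm. The tray has moved on and the parts are in place. I'll let the arm settle, then hand in.

Call:
carry_out(
  rows=[
    [0,0,0,0],
    [0,0,0,0],
    [0,0,0,0],
    [0,0,0,0],
  ],
)

```text
time: 15.43
tool_pos: [464.3, -208.5, 232.8]
tcp_rot: [0.1, 1.563, -2.576]
contact_force: [0.5, 0.1, -1.0]
grip_width: 40.2
```

```bash
python3 -c "
from h import *
state();print(close_job())"
```

```text
t 15.4333 tcp [ 464.3 -208.5  232.8] x [-0.006 -0.004 -1.   ] jaw [-0.894 -0.448  0.007] q [-0.569  0.31   1.553 -0.007  1.281  2.11 ] F [ 0.5  0.1 -1. ] g 40.2
the job is handed in; nothing more can be done
None
```

I pushed the handle clockwise through one full turn with the fingers 40 mm apart around it, without gripping. After a last 8 mm push I backed off, rose clear and handed in at 15.4 s.

**Handle position:** in the last pictures it stands over the pointer again. It is within 0.4 px of its start in the top view and 0.7 px in the side view, about 1.5 mm (0.03 rad) against the 10 mm allowed. In the side view it is at the same height as at the start, so it is down.

**Tray and loose parts:** the tray has visibly moved on and the coil, transformer and heat sink look undisturbed. I judged these by eye and did not measure the tray's 60 mm travel. The spool and bottle were not in the final crop, but the path stayed well clear of both.

**Forces:** the wrist force read about 5 N or less at the end of every move. I did not log it during the moves. No check failed or disagreed.

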